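# Dock the spice tote behind its gravity catch

## Robot

A 7-joint arm with a two-finger parallel gripper is mounted at the origin on a cart in front of the work surface, level with it; the furniture and walls round the work are solid. World frame = base frame: x ahead of the robot, y to its left, z up, the work surface at z = 0. Lengths are in m, angles in rad, forces in N, time in s.
With the tool pointing down it reaches from about 0.4 to 0.85 m from the base axis. Payload 10.4 kg.
Tool frame: the origin (TCP) lies midway between the tips of the shut fingers; the grasp point (between the pads) lies 19 mm behind it; z points along the fingers, y is the line along which they close (so a half turn about z gives the same grasp; the last joint's range is limited). The gripper opens to 87 mm and grips with 3 to 60 N. Pads are 19 mm wide; open, the fingers measure 117 mm over their backs; the gripper's body (75 mm by 190 mm) begins 51 mm behind the grasp point.
Start: joints at [1.223, 0.332, -0.065, 1.46, 0.022, 1.35, -0.088], TCP at [0.199, -0.592, 0.223] pointing down, gripper open.
Joint ranges: [-2.6, 2.6], [-0.5, 2.12], [-1.47, 1.34], [0.16, 2.42], [-1.27, 4.41], [0.06, 2.06], [-2.6, 2.6]. Speed limits (rad/s): [2.22, 2.22, 2.79, 2.79, 3.14, 3.14, 3.14].

## Interface

Orientations are given as a unit quaternion [x, y, z, w].
In Python, from bench import r gives the robot as it stands.
- The arm moves only by the tool arm_command, never from a script. Its arguments are lists of equal length, an entry for each row: "xyz": the shift along the world's x, y, z in m, a list of three; "rot": the turn, a rotation vector about the world's x, y, z in rad, a list of three. In form: {"xyz": [[tx, ty, tz], ...], "rot": [[ax, ay, az], ...]}. A call has 1 to 20 rows; each row is the pose to reach, as a shift and turn from the pose commanded when the call began; what a row does not reach only later rows make up. A row lasts 1/12 s, in which the tool goes at most 41.7 mm and 7.16 degrees, less where a joint would pass 70% of its speed; a pose out of reach is approached as far as the arm can. A call with a gripper value outside its range is refused whole. "grip" is the opening, from 0 (shut) to 1 (fully open), set as the call begins (left out, the last holds). The fingers move at their own pace and stop on an object; "squeeze" is the grip in N (left out, the last holds). Time passes only in rows, so rows that repeat a pose let the fingers close. It gives the time, the measured TCP pose, the force, the opening and the grip force at its end, in the units of the state.
- r.read_state(): the state, without advancing time (a new reading comes with each control period).
- r.camera(name): name is "scene" or "top" or "wrist"; returns the picture (480x640x3 uint8, red, green, blue); there is no depth.
- r.camera_model(name): a dict with "fx", "fy", "cx", "cy" (pixels), "T" (4x4, takes a point from camera to world coordinates). Camera axes: x right, y up, looking along -z (the intrinsics and any distortion apply to the point x, -y, -z); pixel columns grow to the right and rows downward; lengths in m; the calibration is good to about 2 mm. A picture is of the moment at which its call begins: read the wrist's pose just before it. camera_model takes no time and is no camera call; for the wrist camera it gives the pose at the moment of the call.
- r.close_job(): hands the job in; it is judged then, once.
Trained networks look in the newest picture that a camera, given by its name, has taken for a name from the list of things; names that differ only in an ending like _2 or _b are one class to them, and where a whole thing is asked for, a point or a joint stands for the part that bears it (a point fixed in the world has none). Each returns a list of dicts, best first, with "conf" (0 to 1); they miss things now and then, are a little off and sometimes report something else, mostly with a low value. They report only what shows in the picture. A call takes as long as a camera call. They do not tell look-alikes from the thing itself.
- r.look_for(label, camera): "at" ([x, y, z] in m, in the coordinates of the camera as it stood for that picture, good to about 4 mm: the middle of the surface that is visible of it).
- r.spot_point(label, camera): "at" ([x, y, z] in m, in the coordinates of the camera as it stood for that picture, good to about 4 mm: a listed point, or the origin of a listed thing).
The state is a dict: "time": time; "joint_positions": joint angles; "joint_vel": joint speeds; "joint_torque": joint torques, N m; "ee_pos": TCP position; "eef_rot": TCP orientation; "ft_force": force on the tool from outside, world axes, zero at the start; "torque": the same for the moment, N m; "width": finger opening in m; "grip_force": force on a finger pad.
Only numpy, scipy, OpenCV 4.12 (cv2) and the standard library are available. Lean on these libraries where they do the work, as an engineer would, in place of code of your own. Each camera call takes 0.05 s, during which the arm holds its last target. There are 200 camera calls.

## Task

Pick up the spice tote by its hand bar and slide it into the wooden dock through the mouth, letting its own front edge lift the steel catch, until it is fully home and the catch has dropped behind it; then let go. Slide it gently, without ramming or wedging it against the rails or the stop, keep the gripper off the dock and the catch, keep both tins standing in the tote, and leave everything else where it is.

Things in the scene. Friction and masses are not known exactly. Their poses are not given: they have to be found in the camera images.
- tote: Loose wooden spice tote, alike end for end: 142 mm long (its x), 74 mm wide (y), walls 7 mm thick, rim 38 mm above its underside. Over its middle two posts carry a hand bar along y. 0.25 to 0.5 kg, plus two tins of 70 to 80 g. Origin: centre of its underside; z up.
- tote_handle (a point): Middle of the tote's hand bar, 90 mm above the underside. The bar is 12 mm thick (along the tote's x), 54 mm long (y) and reaches from 76 to 104 mm height. Pinch it from above across the 12 mm; the lids of the tins beside it are 60 mm above the underside.
- dock: Fixed wooden dock: two rails 22 mm tall, 10 mm thick, 78 mm apart inside (tote has 2 mm play each side), no floor between. Origin: on the worktop at the mouth, midway between the rails; x points into the dock (direction of insertion), z up, y towards the catch's side. Straight rails from x = 0 to 266 mm; 40 mm flare before the mouth.
- stop_nearest (a point): Point of the dock at x = 191 mm, 30 mm up. Stop bar and catch sit on one carriage, clamped somewhere in a 40 mm range; its setting is not reported. The stop's hard face (13 to 45 mm up) is 0 to 40 mm beyond this point along the dock's x, so the tote's origin at the stop is at x = 120 to 160 mm.
- nose_nearest (a point): Point of the dock at x = 46, y = 34 mm, 25 mm up. The stop face of the catch's nose is the same unknown 0 to 40 mm beyond it, always 145 mm before the stop bar, so it drops behind a tote at the stop with 3 mm to spare. The nose reaches in to y = 31 mm over the tote's side wall, underside 25 mm up when down.
- catch (a joint): Steel gravity catch hinged on a pin near the stop, its arm outside the rail on the dock's +y side (to y = 62 mm, 50 mm tall). 0 rad: down; grows as the nose rises. The tote's front edge pushes it up a 28 degree ramp that meets it 40 mm before the nose's stop face (1 to 3 N); it rides at 0.1 to 0.12 rad on the side wall and falls to 0 behind the tote.
- tin_small: Plain steel tin with lid, 54 mm across, 53 mm tall, loose in one compartment of the tote. Origin: centre of its underside.
- tin_large: Plain steel tin with lid, 57 mm across, 54 mm tall, loose in the tote's other compartment. Origin: centre of its underside.
- salt: Bystander: salt shaker, 44 mm across, 90 mm tall. Origin: centre of its underside. Leave it where it is.
- jar: Bystander: glass spice jar with black cap, 40 mm across, 105 mm tall. Origin: centre of its underside. Leave it where it is.
- mug: Bystander: white mug, 93 x 123 x 98 mm tall. Origin: centre of its underside. Leave it where it is.
- fish: Bystander: flat fish tin, 63 x 105 x 24 mm. Origin: centre of its underside. Leave it where it is.
Not all that is in view belongs to the job. Leave any yellow look-alike of the tin_small alone. What is shaped like the tin_large but green is not meant.

How it is judged:
By the outcome, as a careful person would: the job done as asked, in the order asked, and still so for the second after the job is handed in, with the robot touching nothing.
It also fails if it takes over 48 s, if anything falls off the work surface, if the arm or the gripper's body presses on something with over 40 N, if the wrist force passes 120 N, or if a joint passes its speed limit or range.

## Working session

There is one attempt and no reset: what is moved stays moved. The work goes in short steps, Python scripts to look and compute and a tool call to move; the robot and the scene stay as the last step left them, time stands still between calls to the robot, and variables do not carry over. Pictures are saved under pics/ and viewed, at most 12 in all, crops included, and the job is handed in when it is done.

Besides the shell and the picture viewer there is one more tool, called after ">>>" as name(argument=value, ...), one argument or row to a line, values as JSON. arm_command: Moves the arm, as the interface text tells. Its arguments: {"type":"object","properties":{"xyz":{"type":"array"},"rot":{"type":"array"},"grip":{"type":"number"},"squeeze":{"type":"number"}},"required":["xyz","rot"]}

```bash
mkdir -p pics
cat > h.py <<'E'
import numpy as np,cv2
from bench import r
def world(cam,p):
    T=np.array(r.camera_model(cam)["T"]); return T[:3,:3]@np.array(p)+T[:3,3]
def save(cam,name):
    im=r.camera(cam); cv2.imwrite('pics/'+name,im[:,:,::-1]); return im
def show(cam,labels,fn='spot_point'):
    for l in labels:
        for d in getattr(r,fn)(l,cam)[:3]:
            print(cam,fn,l,round(d['conf'],2),np.round(world(cam,d['at']),4))
E
python3 - <<'E'
from h import *
a=save('top','t1.png'); b=save('scene','s1.png')
show('top',['tote','tote_handle','dock','stop_nearest','nose_nearest','tin_small','tin_large','salt','jar','mug','fish'])
show('scene',['tote','tote_handle','dock','stop_nearest','nose_nearest'])
print({k:v for k,v in r.read_state().items() if k in('time','ee_pos','eef_rot','ft_force','width')})
m=r.camera_model('top');print(m)
E
```

```text
top spot_point tote 0.89 [ 0.5103 -0.2922  0.0047]
top spot_point tote_handle 0.7 [ 0.5179 -0.2924  0.0914]
top spot_point dock 0.55 [0.4805 0.0619 0.0057]
top spot_point dock 0.2 [ 0.5146 -0.3299  0.0065]
top spot_point stop_nearest 0.9 [0.4753 0.2513 0.0308]
top spot_point tin_small 0.79 [ 0.5133 -0.3286  0.0103]
top spot_point tin_small 0.53 [ 0.4048 -0.3031  0.0038]
top spot_point tin_large 0.82 [ 0.5083 -0.2563  0.0094]
top spot_point tin_large 0.56 [ 0.5134 -0.668  -0.    ]
top spot_point salt 0.48 [ 0.3603 -0.0995  0.003 ]
top spot_point salt 0.26 [0.4756 0.2501 0.0338]
top spot_point jar 0.73 [ 0.6443 -0.1053  0.0026]
top spot_point jar 0.29 [0.4833 0.0614 0.0044]
top spot_point jar 0.23 [0.474  0.2486 0.0331]
top spot_point mug 0.88 [0.526  0.469  0.0011]
top spot_point fish 0.72 [ 0.4031 -0.4993  0.0006]
top spot_point fish 0.27 [ 0.5173 -0.3305  0.009 ]
scene spot_point tote 0.76 [ 0.5109 -0.2948 -0.0071]
scene spot_point tote_handle 0.84 [ 0.5129 -0.2964  0.0902]
scene spot_point dock 0.81 [ 0.4797  0.0561 -0.0036]
scene spot_point stop_nearest 0.64 [0.4747 0.2501 0.0335]
scene spot_point nose_nearest 0.58 [ 0.4805  0.0578 -0.003 ]
scene spot_point nose_nearest 0.56 [0.4416 0.1038 0.0244]
{'time': 0.9, 'ee_pos': array([ 0.19947046, -0.59232423,  0.22260042]), 'eef_rot': array([9.86840712e-01, 1.61695416e-01, 9.45125300e-06, 3.68190497e-05]), 'ft_force': array([0.2351774 , 0.51632165, 0.38873316]), 'width': 0.08719324349775859}
{'fx': 467.8419096671476, 'fy': 467.8419096671476, 'cx': 321.2952871493438, 'cy': 235.9110996990506, 'T': array([[-0.34576053,  0.89140494, -0.29299639,  0.10055056],
       [-0.93829591, -0.32609908,  0.1151528 ,  0.0777815 ],
       [ 0.00710192,  0.31473261,  0.94915381,  1.42911865],
       [ 0.        ,  0.        ,  0.        ,  1.        ]])}
```

View pics/t1.png

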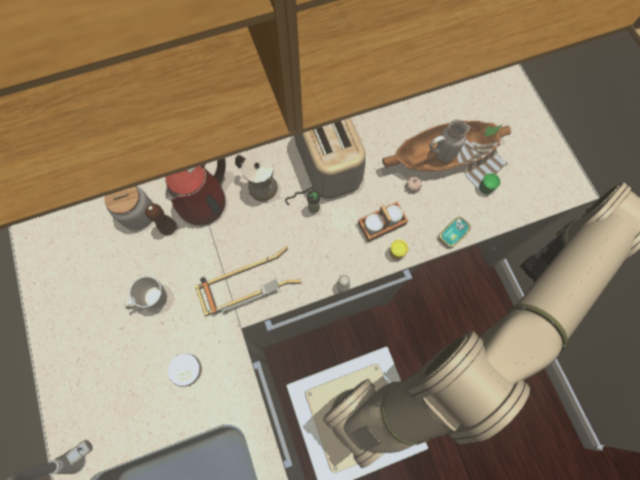

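View pics/s1.png

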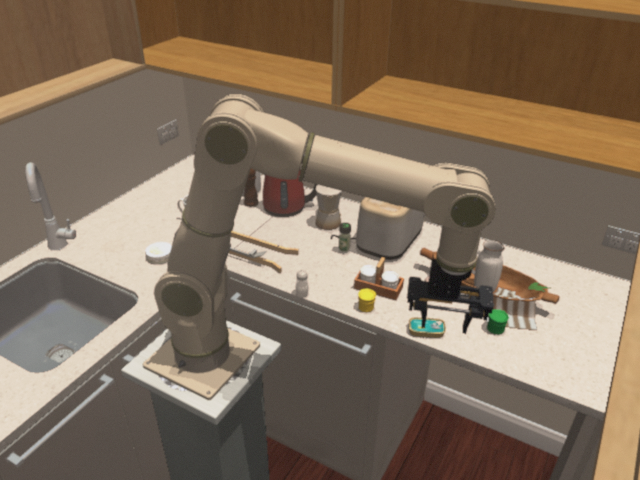

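The top view shows the tote at about px (383,222) and the dock at (205–300, 250–315), with its mouth to the right and the catch on the near side. The dock's x is therefore about world +y. The network positions agree with this. I'll move over the tote for a close look.

>>> arm_command(
  xyz=[
    [0.01,0.01,0.01],
    [0.03,0.03,0.02],
    [0.055,0.055,0.035],
    [0.083,0.083,0.05],
    [0.11,0.11,0.06],
    [0.138,0.138,0.07],
    [0.165,0.165,0.08],
    [0.19,0.19,0.09],
    [0.215,0.215,0.095],
    [0.24,0.24,0.1],
    [0.262,0.262,0.1],
    [0.28,0.28,0.1],
    [0.295,0.295,0.1],
    [0.3,0.3,0.1],
    [0.3,0.3,0.1],
    [0.3,0.3,0.1],
  ],
  rot=[
    [0,0,0],
    [0,0,-0.02],
    [0,0,-0.04],
    [0,0,-0.06],
    [0,0,-0.08],
    [0,0,-0.1],
    [0,0,-0.12],
    [0,0,-0.15],
    [0,0,-0.18],
    [0,0,-0.21],
    [0,0,-0.23],
    [0,0,-0.25],
    [0,0,-0.25],
    [0,0,-0.25],
    [0,0,-0.25],
    [0,0,-0.25],
  ],
)

```text
time: 2.23
ee_pos: [0.4991, -0.2926, 0.3229]
eef_rot: [0.999, 0.037, -0.0, 0.0]
ft_force: [0.7, -0.3, -0.2]
width: 0.0868
grip_force: 0.0
```

Run:
```python
from h import *
a=save('wrist','w1.png')
show('wrist',['tote','tote_handle','tin_small','tin_large'])
m=r.camera_model('wrist');print(m); s=r.read_state();print(s['time'],s['ee_pos'],s['eef_rot'],s['joint_positions'])
```

```text
wrist spot_point tote 0.65 [ 0.5113 -0.294  -0.0033]
wrist spot_point tote 0.2 [ 3.646e-01 -9.770e-02 -1.000e-04]
wrist spot_point tote_handle 0.86 [ 0.51   -0.2958  0.0915]
wrist spot_point tin_small 0.86 [ 0.5137 -0.3289  0.0078]
wrist spot_point tin_small 0.57 [ 0.4036 -0.3014  0.0016]
wrist spot_point tin_large 0.96 [ 0.5115 -0.6672 -0.0056]
wrist spot_point tin_large 0.68 [ 0.5059 -0.2554  0.0077]
{'fx': 393.44296031502444, 'fy': 393.44296031502444, 'cx': 326.4130311963684, 'cy': 238.60922576825206, 'T': array([[ 7.27313742e-02,  9.61620333e-01,  2.64568483e-01,
         5.70182091e-01],
       [-9.97351223e-01,  7.03459040e-02,  1.84930316e-02,
        -2.87103366e-01],
       [-8.28033919e-04, -2.65212724e-01,  9.64189569e-01,
         4.85198386e-01],
       [ 0.00000000e+00,  0.00000000e+00,  0.00000000e+00,
         1.00000000e+00]])}
2.4833 [ 0.49868856 -0.29342271  0.32269279] [ 9.99336203e-01  3.64293321e-02 -5.57975974e-05  2.30658452e-04] [ 0.71606518  0.21481242 -0.31672798  1.40801187  0.06696358  1.52914713
 -1.09455273]
```

View pics/w1.png

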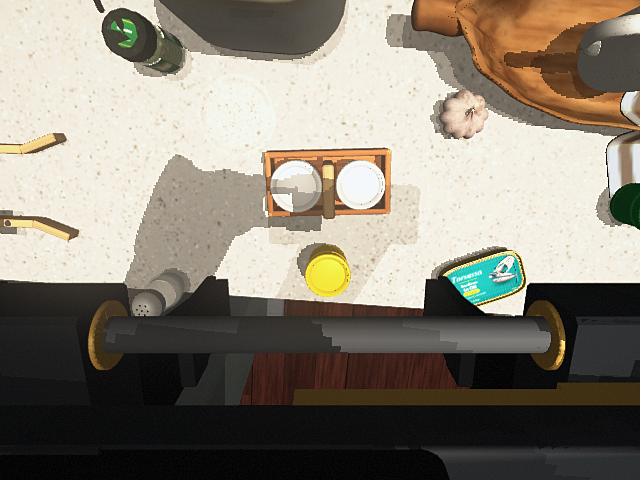

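Wrist view: the tote's rim corners are near px (265,150), (390,149), (389,214) and (267,216). The bar runs (328,165)–(328,217), and the yellow look-alike is below at (327,272). Next I'll look at the dock from above.

>>> arm_command(
  xyz=[
    [0,0.01,0],
    [0,0.03,0],
    [0,0.06,0],
    [-0.01,0.095,0],
    [-0.01,0.13,0],
    [-0.015,0.17,0],
    [-0.015,0.21,0],
    [-0.02,0.25,0],
    [-0.02,0.29,0],
    [-0.025,0.325,0],
    [-0.03,0.36,0],
    [-0.03,0.39,0],
    [-0.03,0.41,0],
    [-0.03,0.42,0],
    [-0.03,0.42,0],
    [-0.03,0.42,0],
  ],
  rot=[
    [0,0,0],
    [0,0,0],
    [0,0,0],
    [0,0,0],
    [0,0,0],
    [0,0,0],
    [0,0,0],
    [0,0,0],
    [0,0,0],
    [0,0,0],
    [0,0,0],
    [0,0,0],
    [0,0,0],
    [0,0,0],
    [0,0,0],
    [0,0,0],
  ],
)

```text
time: 3.82
ee_pos: [0.4694, 0.1269, 0.3225]
eef_rot: [0.999, 0.037, -0.0, 0.0]
ft_force: [0.3, -0.9, -0.6]
width: 0.0871
grip_force: 0.0
```

```bash
cat >> h.py <<'E'
def ray(m,px,z):
    """world point on plane z seen at each pixel, camera model m"""
    T=np.array(m["T"]); px=np.atleast_2d(px).astype(float)
    d=np.c_[(px[:,0]-m["cx"])/m["fx"],-(px[:,1]-m["cy"])/m["fy"],-np.ones(len(px))]@T[:3,:3].T
    return T[:3,3]+d*((np.asarray(z)-T[2,3])/d[:,2])[:,None]
E
python3 - <<'E'
from h import *
a=save('wrist','w2.png')
show('wrist',['dock','stop_nearest','nose_nearest','catch','salt','jar'])
m=r.camera_model('wrist');print(repr(m)); s=r.read_state();print(s['time'],s['ee_pos'],s['eef_rot'])
M1=dict(fx=393.44296,fy=393.44296,cx=326.413,cy=238.609,T=np.array([[7.27313742e-02,9.61620333e-01,2.64568483e-01,5.70182091e-01],[-9.97351223e-01,7.03459040e-02,1.84930316e-02,-2.87103366e-01],[-8.28033919e-04,-2.65212724e-01,9.64189569e-01,4.85198386e-01],[0,0,0,1]]))
print(np.round(ray(M1,[[265,150],[390,149],[389,212],[268,216]],.038),4))
print(np.round(ray(M1,[[328,165],[328,217]],.104),4))
E
```

```text
wrist spot_point nose_nearest 0.57 [0.4427 0.1061 0.0262]Traceback (most recent call last):
  File "<stdin>", line 3, in <module>
  File "h.py", line 9, in show
    for d in getattr(r,fn)(l,cam)[:3]:
             ~~~~~~~~~~~~~^^^^^^^
ValueError: it knows: dock, fish, jar, mug, nose_nearest, salt, stop_nearest, tin_large, tin_small, tote, tote_handle
```

View pics/w2.png

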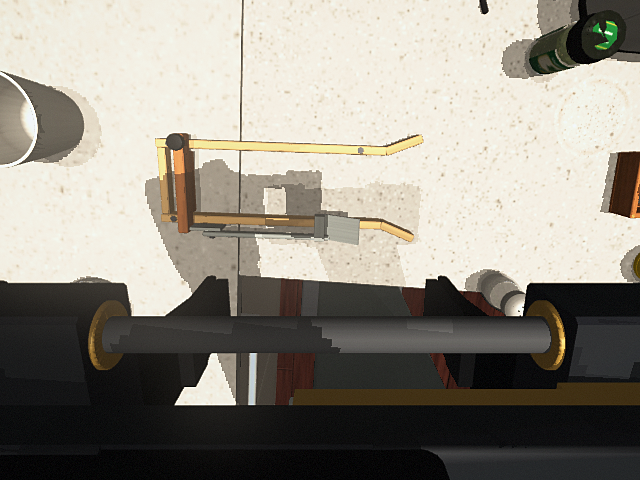

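Wrist view of the dock: the upper rail runs from about (190,142) to (385,151). The catch ramp is at (315–358, 213–245), the orange stop bar at x≈181 and the mouth at x≈385. I'll enlarge both for precise pixels.

Run:
```python
from h import *
d=cv2.imread('pics/w2.png')[125:250,150:430]; t=cv2.imread('pics/w1.png')[143:223,258:398]
k=cv2.INTER_CUBIC
D=cv2.resize(d,None,fx=2.8,fy=2.8,interpolation=k); Tt=cv2.resize(t,None,fx=3,fy=3,interpolation=k)
o=np.zeros((600,784,3),np.uint8); o[:350]=D; o[355:595,:420]=Tt; cv2.imwrite('pics/c1.png',o)
show('wrist',['dock','stop_nearest'])
m=r.camera_model('wrist'); import json
json.dump({k:(v.tolist() if hasattr(v,'tolist') else v) for k,v in m.items()},open('m2.json','w'))
print(r.read_state()['time'],m['T'])
M1=dict(fx=393.44296,fy=393.44296,cx=326.413,cy=238.609,T=[[7.27313742e-02,9.61620333e-01,2.64568483e-01,5.70182091e-01],[-9.97351223e-01,7.03459040e-02,1.84930316e-02,-2.87103366e-01],[-8.28033919e-04,-2.65212724e-01,9.64189569e-01,4.85198386e-01],[0,0,0,1]])
json.dump(M1,open('m1.json','w'))
```

```text
4.1167 [[ 0.072959    0.96161975  0.26450794  0.54114543]
 [-0.99733441  0.07062033  0.01835339  0.13294484]
 [-0.00103066 -0.26514191  0.96420885  0.48504525]
 [ 0.          0.          0.          1.        ]]
```

View pics/c1.png

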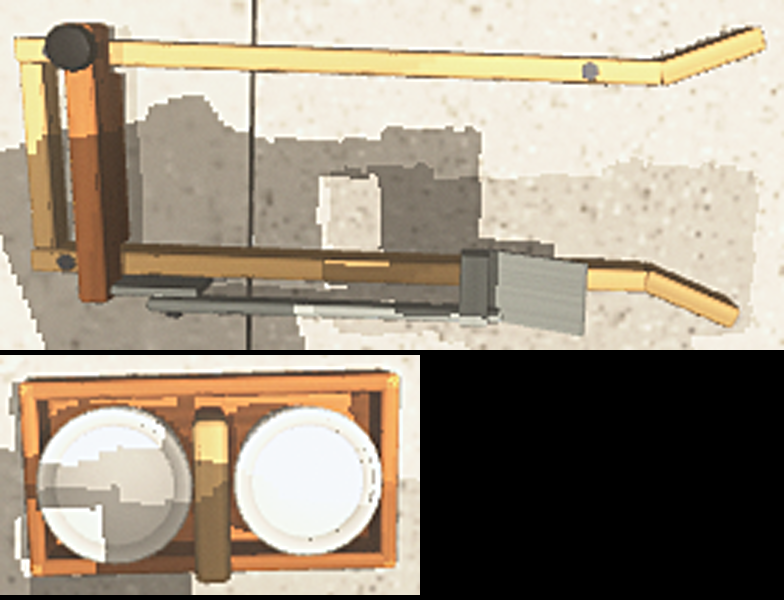

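Run:
```python
from h import *; import json
m1,m2=[json.load(open(f)) for f in('m1.json','m2.json')]
c=lambda p:np.array(p)/2.8+[150,125]
t=lambda p:np.array(p)/3+[258,143]
f=ray(m2,c([[130,66],[300,72],[600,82],[657,84]]),.022);n=ray(m2,c([[130,275],[460,285],[600,289],[645,291]]),.022)
for q in(f,n):
    p=np.polyfit(q[:,1],q[:,0],1); print(np.round(q,4).tolist(),'deg',90-np.degrees(np.arctan(p[0])),'x at y=.06,.25',np.polyval(p,[.06,.25]))
print('stop',ray(m2,c([[107,45],[112,300]]),.045)); print('nose edges',ray(m2,c([[497,285],[460,285],[585,300]]),.05))
k=ray(m1,t([[20,384],[398,374],[398,568],[30,575]]),.038);print('tote',k.mean(0),k)
print('len',np.linalg.norm(k[0]-k[1]),np.linalg.norm(k[1]-k[2]),'deg far',np.degrees(np.arctan2(*(k[0]-k[1])[[1,0]])),'near',np.degrees(np.arctan2(*(k[3]-k[2])[[1,0]])))
b=ray(m1,t([[211,420],[213.5,582]]),.104);print('bar',b,b.mean(0),np.degrees(np.arctan2(*(b[0]-b[1])[[1,0]])))
```

```text
[[0.5102, 0.2809, 0.022], [0.5129, 0.2112, 0.022], [0.5178, 0.088, 0.022], [0.5188, 0.0645, 0.022]] deg 92.28273933384916 x at y=.06,.25 [0.51893406 0.5113602 ]
[[0.4219, 0.2821, 0.022], [0.4279, 0.1399, 0.022], [0.4305, 0.0793, 0.022], [0.431, 0.0598, 0.022]] deg 92.3983177733726 x at y=.06,.25 [0.43117783 0.42322006]
stop [[0.5190309  0.28231067 0.045     ]
 [0.41661433 0.28229122 0.045     ]]
nose edges [[0.43580143 0.12444849 0.05      ]
 [0.43470109 0.13943834 0.05      ]
 [0.43215467 0.08820485 0.05      ]]
tote [ 0.36654565 -0.30409771  0.038     ] [[ 0.40162095 -0.22434048  0.038     ]
 [ 0.41695116 -0.37541626  0.038     ]
 [ 0.33110455 -0.38542592  0.038     ]
 [ 0.31650593 -0.23120815  0.038     ]]
len 0.15185159105846818 0.08642820217638922 deg far 95.79418068755913 near 95.40764146323352
bar [[ 0.41810991 -0.29987343  0.104     ]
 [ 0.35597639 -0.30538706  0.104     ]] [ 0.38704315 -0.30263025  0.104     ] 5.071052365596624
```

Run:
```python
from h import *; import json
m1=json.load(open('m1.json'))
t=lambda p:(np.array(p)-[0,355])/3+[258,143]
k=ray(m1,t([[20,384],[398,374],[398,568],[30,575]]),.038);print('tote',k.mean(0),k)
print('len',np.linalg.norm(k[0]-k[1]),np.linalg.norm(k[1]-k[2]),'deg far',np.degrees(np.arctan2(*(k[0]-k[1])[[1,0]])),'near',np.degrees(np.arctan2(*(k[3]-k[2])[[1,0]])))
b=ray(m1,t([[211,420],[213.5,582]]),.104);print('bar',b,b.mean(0),np.degrees(np.arctan2(*(b[0]-b[1])[[1,0]])))
s=r.read_state();q=s['eef_rot'];print(s['time'],s['ee_pos'],'tool y deg',2*np.degrees(np.arctan2(q[1],q[0]))-90+180)
```

```text
tote [ 0.51203414 -0.2932923   0.038     ] [[ 0.54133285 -0.21998112  0.038     ]
 [ 0.5551269  -0.35930506  0.038     ]
 [ 0.48240156 -0.36778478  0.038     ]
 [ 0.46927524 -0.22609823  0.038     ]]
len 0.14000512026096706 0.07321803024675276 deg far 95.65425831647059 near 95.29296538756383
bar [[ 0.53879645 -0.29091535  0.104     ]
 [ 0.48622577 -0.2956456   0.104     ]] [ 0.51251111 -0.29328048  0.104     ] 5.141559004721112
4.1167 [0.46965162 0.12667096 0.32254344] tool y deg 94.18938674351669
```

Tote: centre (0.512,−0.293), long axis at 95.4°, measured 140×73 mm (expected 142×74). Dock axis: 92.3°, rail spacing 88 mm (expected 88), stop face at y≈0.282. Next I'll move to the tote and descend.

>>> arm_command(
  xyz=[
    [0,-0.01,0],
    [0.005,-0.03,0],
    [0.01,-0.06,0],
    [0.015,-0.1,0],
    [0.02,-0.14,0],
    [0.025,-0.18,0],
    [0.03,-0.22,0],
    [0.035,-0.26,-0.01],
    [0.035,-0.295,-0.03],
    [0.04,-0.325,-0.055],
    [0.04,-0.355,-0.08],
    [0.042,-0.38,-0.105],
    [0.042,-0.4,-0.13],
    [0.0425,-0.415,-0.15],
    [0.0425,-0.421,-0.165],
    [0.0425,-0.421,-0.175],
    [0.0425,-0.421,-0.18],
    [0.0425,-0.421,-0.18],
  ],
  rot=[
    [0,0,0],
    [0,0,0.01],
    [0,0,0.021],
    [0,0,0.021],
    [0,0,0.021],
    [0,0,0.021],
    [0,0,0.021],
    [0,0,0.021],
    [0,0,0.021],
    [0,0,0.021],
    [0,0,0.021],
    [0,0,0.021],
    [0,0,0.021],
    [0,0,0.021],
    [0,0,0.021],
    [0,0,0.021],
    [0,0,0.021],
    [0,0,0.021],
  ],
  grip=0.6,
)

```text
time: 5.62
ee_pos: [0.5115, -0.2928, 0.1419]
eef_rot: [0.999, 0.048, -0.0, -0.0]
ft_force: [-0.3, 1.0, -0.4]
width: 0.0522
grip_force: 0.0
```

Run:
```python
from h import *
save('wrist','w3.png'); show('wrist',['tote_handle','tote'])
s=r.read_state();q=s['eef_rot'];print(s['time'],s['ee_pos'],s['width'],'tool y deg',2*np.degrees(np.arctan2(q[1],q[0]))+90)
```

```text
wrist spot_point tote 0.62 [ 5.129e-01 -2.954e-01  1.000e-04]
5.7667 [ 0.51269399 -0.29293387  0.14387842] 0.0522861823766182 tool y deg 95.54914512567095
```

View pics/w3.png

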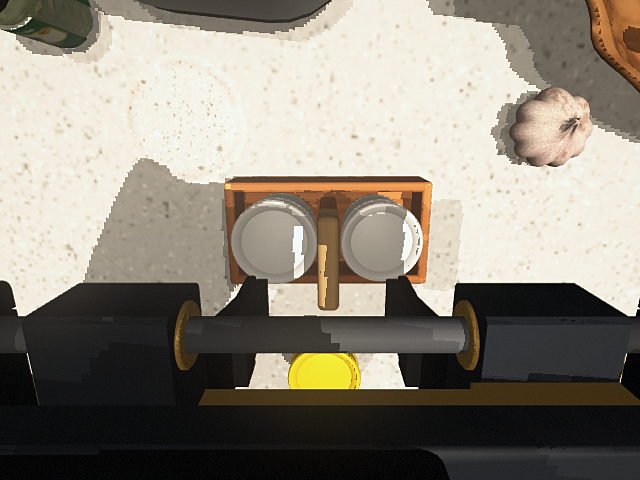

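The bar (px 328, 195–310) is centred between the fingers and aligned. Next: descend, then grip.

>>> arm_command(
  xyz=[
    [0,0,-0.01],
    [0,0,-0.025],
    [0,0,-0.04],
    [0,0,-0.055],
    [0,0,-0.064],
    [0,0,-0.069],
    [0,0,-0.07],
    [0,0,-0.07],
  ],
  rot=[
    [0,0,0],
    [0,0,0],
    [0,0,0],
    [0,0,0],
    [0,0,0],
    [0,0,0],
    [0,0,0],
    [0,0,0],
  ],
)

```text
time: 6.43
ee_pos: [0.5122, -0.2934, 0.0728]
eef_rot: [0.999, 0.048, 0.0, 0.0]
ft_force: [0.2, 0.9, -0.5]
width: 0.0524
grip_force: 0.0
```

>>> arm_command(
  xyz=[
    [0,0,0],
    [0,0,0],
    [0,0,0],
    [0,0,0],
    [0,0,0],
    [0,0,0],
    [0,0,0],
    [0,0,0],
  ],
  rot=[
    [0,0,0],
    [0,0,0],
    [0,0,0],
    [0,0,0],
    [0,0,0],
    [0,0,0],
    [0,0,0],
    [0,0,0],
  ],
  grip=0,
  squeeze=35,
)

```text
time: 7.1
ee_pos: [0.512, -0.2934, 0.0726]
eef_rot: [0.999, 0.048, 0.0, 0.0]
ft_force: [-1.0, -0.6, 0.1]
width: 0.0116
grip_force: 35.0
```

Gripped at 11.6 mm. Next: lift slightly and carry to just before the flare.

>>> arm_command(
  xyz=[
    [0,0,0.004],
    [0,0,0.01],
    [0,0.003,0.016],
    [0,0.01,0.02],
    [-0.002,0.02,0.02],
    [-0.004,0.034,0.02],
    [-0.006,0.05,0.02],
    [-0.008,0.067,0.02],
    [-0.01,0.084,0.02],
    [-0.012,0.101,0.02],
    [-0.014,0.118,0.02],
    [-0.016,0.135,0.02],
    [-0.018,0.152,0.02],
    [-0.02,0.169,0.02],
    [-0.022,0.185,0.02],
    [-0.024,0.2,0.02],
    [-0.026,0.213,0.02],
    [-0.027,0.223,0.02],
    [-0.027,0.23,0.02],
    [-0.027,0.233,0.02],
  ],
  rot=[
    [0,0,0],
    [0,0,0],
    [0,0,0],
    [0,0,-0.005],
    [0,0,-0.01],
    [0,0,-0.015],
    [0,0,-0.02],
    [0,0,-0.025],
    [0,0,-0.03],
    [0,0,-0.035],
    [0,0,-0.04],
    [0,0,-0.045],
    [0,0,-0.05],
    [0,0,-0.055],
    [0,0,-0.055],
    [0,0,-0.055],
    [0,0,-0.055],
    [0,0,-0.055],
    [0,0,-0.055],
    [0,0,-0.055],
  ],
)

```text
time: 8.77
ee_pos: [0.4849, -0.0592, 0.0927]
eef_rot: [1.0, 0.021, 0.0, 0.0]
ft_force: [-0.6, -0.1, -4.7]
width: 0.0114
grip_force: 35.0
```

>>> arm_command(
  xyz=[
    [0,0,-0.003],
    [0,0,-0.008],
    [0,0,-0.013],
    [0,0,-0.016],
    [0,0,-0.016],
    [0,0,-0.016],
  ],
  rot=[
    [0,0,0],
    [0,0,0],
    [0,0,0],
    [0,0,0],
    [0,0,0],
    [0,0,0],
  ],
)

```text
time: 9.27
ee_pos: [0.4847, -0.0606, 0.0762]
eef_rot: [1.0, 0.02, -0.0, -0.0]
ft_force: [-0.8, 0.4, -4.8]
width: 0.0119
grip_force: 35.0
```

Run:
```python
from h import *
save('wrist','w4.png'); show('wrist',['tote_handle','tote','nose_nearest'])
m=r.camera_model('wrist'); import json
json.dump({k:(v.tolist() if hasattr(v,'tolist') else v) for k,v in m.items()},open('m4.json','w'))
s=r.read_state();q=s['eef_rot'];print(s['time'],s['ee_pos'],s['width'],s['ft_force'],'tool y deg',2*np.degrees(np.arctan2(q[1],q[0]))+90)
```

```text
wrist spot_point tote_handle 0.67 [ 0.4806 -0.0608  0.096 ]
wrist spot_point tote 0.9 [ 0.481  -0.0606  0.0018]
wrist spot_point nose_nearest 0.82 [0.44   0.1088 0.0284]
9.4667 [ 0.48513757 -0.06042901  0.07677155] 0.012096404903677834 [ 0.20538346  0.53968027 -3.725192  ] tool y deg 92.33074094431208
```

View pics/w4.png

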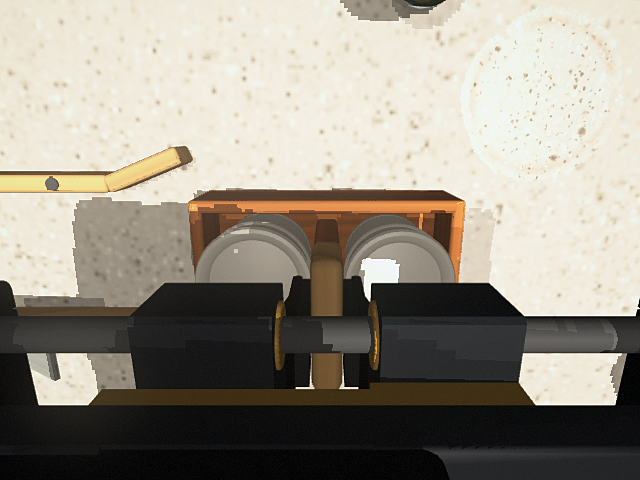

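The tote hangs level, its far rim edge running px (190,203)–(463,200). The far rail's inner edge is at (0–107, ~192). I'll check the lateral offset between them.

Run:
```python
from h import *; import json
m=json.load(open('m4.json')); im=cv2.imread('pics/w4.png')
g=lambda c,a,b:print(c,[(y,*map(int,im[y,c])) for y in range(a,b)])
for c in(60,100):g(c,186,197)
for c in(215,440):g(c,189,216)
f=ray(m,[[5,191.5],[100,192]],.022);k=ray(m,[[195,203],[460,200]],.042);print(f,k,np.degrees(np.arctan2(*(k[0]-k[1])[[1,0]])))
```

```text
60 [(186, 125, 198, 240), (187, 149, 228, 243), (188, 150, 228, 243), (189, 148, 230, 244), (190, 113, 175, 222), (191, 111, 184, 233), (192, 121, 147, 165), (193, 228, 243, 246), (194, 221, 236, 243), (195, 216, 232, 238), (196, 211, 229, 237)]
100 [(186, 151, 227, 242), (187, 148, 224, 241), (188, 147, 225, 241), (189, 148, 226, 242), (190, 130, 203, 241), (191, 119, 192, 237), (192, 102, 131, 151), (193, 196, 215, 228), (194, 202, 224, 232), (195, 208, 230, 238), (196, 226, 243, 249)]
215 [(189, 216, 237, 246), (190, 82, 104, 125), (191, 46, 65, 97), (192, 49, 65, 88), (193, 51, 66, 87), (194, 48, 65, 84), (195, 52, 65, 85), (196, 50, 67, 88), (197, 48, 65, 86), (198, 48, 65, 88), (199, 44, 60, 81), (200, 53, 75, 109), (201, 69, 114, 189), (202, 79, 134, 211), (203, 82, 144, 228), (204, 61, 92, 145), (205, 58, 87, 138), (206, 58, 88, 138), (207, 56, 87, 140), (208, 57, 88, 141), (209, 55, 88, 139), (210, 58, 92, 145), (211, 54, 82, 130), (212, 49, 78, 120), (213, 39, 51, 70), (214, 38, 52, 67), (215, 42, 52, 71)]
440 [(189, 255, 255, 255), (190, 64, 86, 113), (191, 16, 34, 57), (192, 34, 49, 74), (193, 32, 46, 72), (194, 34, 52, 75), (195, 35, 48, 74), (196, 31, 46, 68), (197, 33, 46, 66), (198, 32, 47, 69), (199, 28, 40, 59), (200, 42, 69, 115), (201, 64, 121, 203), (202, 71, 136, 222), (203, 77, 146, 233), (204, 84, 161, 242), (205, 81, 158, 239), (206, 80, 152, 235), (207, 79, 150, 233), (208, 78, 149, 235), (209, 79, 151, 244), (210, 45, 82, 142), (211, 34, 53, 86), (212, 41, 72, 119), (213, 27, 39, 61), (214, 28, 40, 61), (215, 29, 41, 62)]
[[0.51686471 0.12070244 0.022     ]
 [0.51873813 0.06801376 0.022     ]] [[ 0.51856341  0.00896701  0.042     ]
 [ 0.52558608 -0.12518997  0.042     ]] 92.99650678041111
```

The lateral fit is within about 1 mm and the angle matches. Next: lower to the worktop and start sliding in gently.

>>> arm_command(
  xyz=[
    [0,0,-0.002],
    [0,0,-0.0035],
    [0,0.002,-0.0035],
    [-0.0003,0.007,-0.0035],
    [-0.0006,0.014,-0.0035],
    [-0.0009,0.021,-0.0035],
    [-0.0012,0.028,-0.0035],
    [-0.0014,0.035,-0.0035],
    [-0.0017,0.042,-0.0035],
    [-0.002,0.049,-0.0035],
    [-0.0023,0.056,-0.0035],
    [-0.0026,0.063,-0.0035],
    [-0.0029,0.07,-0.0035],
    [-0.0032,0.077,-0.0035],
    [-0.0035,0.084,-0.0035],
    [-0.0037,0.09,-0.0035],
    [-0.0039,0.095,-0.0035],
    [-0.0041,0.099,-0.0035],
    [-0.0041,0.1,-0.0035],
    [-0.0041,0.1,-0.0035],
  ],
  rot=[
    [0,0,0],
    [0,0,0],
    [0,0,0],
    [0,0,0],
    [0,0,0],
    [0,0,0],
    [0,0,0],
    [0,0,0],
    [0,0,0],
    [0,0,0],
    [0,0,0],
    [0,0,0],
    [0,0,0],
    [0,0,0],
    [0,0,0],
    [0,0,0],
    [0,0,0],
    [0,0,0],
    [0,0,0],
    [0,0,0],
  ],
)

```text
time: 11.13
ee_pos: [0.4808, 0.0398, 0.073]
eef_rot: [1.0, 0.021, -0.0, 0.0]
ft_force: [-0.9, -0.2, -5.3]
width: 0.0114
grip_force: 35.0
```

Run:
```python
from h import *
save('wrist','w5.png'); show('wrist',['tote_handle','tote'])
m=r.camera_model('wrist'); import json
json.dump({k:(v.tolist() if hasattr(v,'tolist') else v) for k,v in m.items()},open('m5.json','w'))
s=r.read_state();q=s['eef_rot'];print(s['time'],s['ee_pos'],s['width'],s['ft_force'],s['torque'],'tool y deg',2*np.degrees(np.arctan2(q[1],q[0]))+90)
```

```text
wrist spot_point tote_handle 0.79 [0.4822 0.039  0.0955]
wrist spot_point tote 0.94 [ 0.477   0.0385 -0.0014]
11.2833 [0.48076625 0.03950588 0.0729795 ] 0.01179483109566438 [ 0.38567315  0.63836651 -4.73223288] [-0.05987801  0.0237889   0.02162426] tool y deg 92.31626835276077
```

View pics/w5.png

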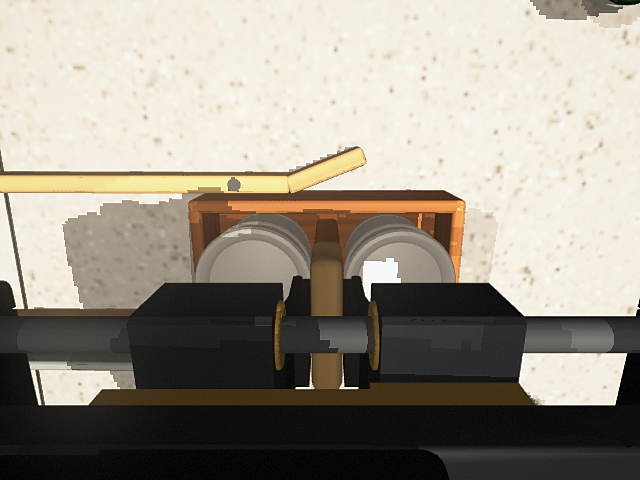

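The front is in the mouth with about 2 mm clearance to the rail and no side force. I'll continue over the catch ramp.

>>> arm_command(
  xyz=[
    [0,0.001,-0.0005],
    [-0.0002,0.005,-0.0005],
    [-0.0004,0.01,-0.0005],
    [-0.0006,0.015,-0.0005],
    [-0.0008,0.02,-0.0005],
    [-0.001,0.025,-0.0005],
    [-0.0012,0.03,-0.0005],
    [-0.0014,0.035,-0.0005],
    [-0.0016,0.04,-0.0005],
    [-0.0018,0.045,-0.0005],
    [-0.0021,0.05,-0.0005],
  ],
  rot=[
    [0,0,0],
    [0,0,0],
    [0,0,0],
    [0,0,0],
    [0,0,0],
    [0,0,0],
    [0,0,0],
    [0,0,0],
    [0,0,0],
    [0,0,0],
    [0,0,0],
  ],
)

```text
time: 12.2
ee_pos: [0.4789, 0.0902, 0.0726]
eef_rot: [1.0, 0.02, 0.0, -0.0]
ft_force: [-0.0, -2.8, -3.0]
width: 0.0119
grip_force: 35.0
```

>>> arm_command(
  xyz=[
    [-0.0002,0.005,0],
    [-0.0004,0.01,0],
    [-0.0006,0.015,0],
    [-0.0008,0.02,0],
    [-0.001,0.025,0],
    [-0.0012,0.03,0],
    [-0.0014,0.035,0],
    [-0.0016,0.04,0],
    [-0.0018,0.045,0],
    [-0.0021,0.05,0],
  ],
  rot=[
    [0,0,0],
    [0,0,0],
    [0,0,0],
    [0,0,0],
    [0,0,0],
    [0,0,0],
    [0,0,0],
    [0,0,0],
    [0,0,0],
    [0,0,0],
  ],
)

```text
time: 13.03
ee_pos: [0.4767, 0.1401, 0.0726]
eef_rot: [1.0, 0.02, 0.0, 0.0]
ft_force: [0.8, -2.0, -1.2]
width: 0.0117
grip_force: 35.0
```

>>> arm_command(
  xyz=[
    [-0.0002,0.004,0],
    [-0.0003,0.008,0],
    [-0.0005,0.011,0],
    [-0.0005,0.013,0],
    [-0.0006,0.014,0],
    [-0.0006,0.014,0],
  ],
  rot=[
    [0,0,0],
    [0,0,0],
    [0,0,0],
    [0,0,0],
    [0,0,0],
    [0,0,0],
  ],
)

```text
time: 13.53
ee_pos: [0.476, 0.1541, 0.0726]
eef_rot: [1.0, 0.021, 0.0, -0.0]
ft_force: [0.1, -1.1, -3.0]
width: 0.0117
grip_force: 35.0
```

Run:
```python
from h import *
a=save('wrist','w6.png'); show('wrist',['tote_handle','tote'])
m=r.camera_model('wrist'); import json
json.dump({k:(v.tolist() if hasattr(v,'tolist') else v) for k,v in m.items()},open('m6.json','w'))
s=r.read_state();q=s['eef_rot'];print(s['time'],s['ee_pos'],s['width'],s['ft_force'],s['torque'],'tool y deg',2*np.degrees(np.arctan2(q[1],q[0]))+90)
```

```text
wrist spot_point tote_handle 0.97 [0.4766 0.155  0.0928]
wrist spot_point tote 0.58 [ 0.4743  0.1556 -0.0038]
13.6833 [0.47601742 0.15404888 0.07255679] 0.011737412393792569 [ 0.11780187  0.18890293 -3.24358248] [ 0.06075741 -0.06041077  0.06844607] tool y deg 92.34678755157572
```

View pics/w6.png

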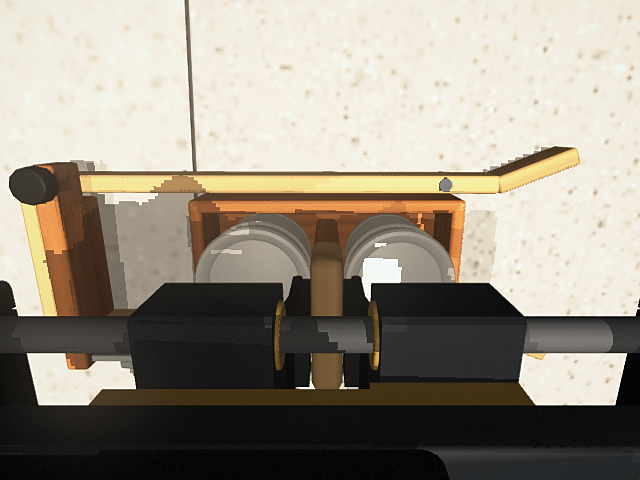

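Tote is well in, both tins are standing, and the stop bar is at px ~(83–92). I'll measure the remaining gap.

Run:
```python
from h import *; import json
m=json.load(open('m6.json')); im=cv2.imread('pics/w6.png')
for y in(205,230):print(y,[(x,*map(int,im[y,x])) for x in range(76,114,2)]); 
print([(x,*map(int,im[206,x])) for x in range(184,196)])
print(ray(m,[[82,205],[84,230]],.045),ray(m,[[106,205],[109,230]],.013),ray(m,[[189.5,205]],.038))
```

```text
205 [(76, 39, 62, 96), (78, 38, 57, 87), (80, 42, 65, 101), (82, 40, 57, 81), (84, 39, 56, 80), (86, 39, 57, 83), (88, 41, 59, 87), (90, 43, 60, 89), (92, 42, 59, 85), (94, 43, 63, 94), (96, 40, 59, 90), (98, 65, 81, 96), (100, 105, 117, 127), (102, 101, 115, 125), (104, 98, 110, 120), (106, 94, 107, 118), (108, 93, 106, 116), (110, 97, 111, 121), (112, 95, 110, 118)]
230 [(76, 39, 65, 103), (78, 37, 58, 89), (80, 37, 62, 101), (82, 34, 57, 88), (84, 27, 42, 61), (86, 34, 50, 68), (88, 29, 44, 62), (90, 27, 41, 60), (92, 31, 46, 65), (94, 32, 50, 68), (96, 33, 49, 69), (98, 34, 50, 70), (100, 29, 44, 67), (102, 90, 105, 117), (104, 99, 113, 124), (106, 101, 115, 122), (108, 100, 113, 123), (110, 101, 116, 126), (112, 98, 112, 122)]
[(184, 138, 155, 168), (185, 135, 153, 165), (186, 141, 158, 169), (187, 145, 159, 169), (188, 80, 107, 139), (189, 44, 77, 126), (190, 56, 93, 150), (191, 61, 101, 164), (192, 64, 106, 176), (193, 58, 98, 158), (194, 64, 109, 174), (195, 60, 105, 172)]
[[0.5075294  0.27648559 0.045     ]
 [0.49486394 0.27705145 0.045     ]] [[0.50134433 0.2827063  0.013     ]
 [0.48658234 0.28254597 0.013     ]] [[0.50830793 0.226237   0.038     ]]
```

The gap is about 50–57 mm. I'll advance 42 mm, then creep until light contact.

>>> arm_command(
  xyz=[
    [-0.0001,0.003,0],
    [-0.0003,0.008,0],
    [-0.0005,0.013,0],
    [-0.0007,0.018,0],
    [-0.0009,0.023,0],
    [-0.0011,0.028,0],
    [-0.0013,0.032,0],
    [-0.0015,0.036,0],
    [-0.0016,0.039,0],
    [-0.0017,0.041,0],
    [-0.0017,0.042,0],
    [-0.0017,0.042,0],
  ],
  rot=[
    [0,0,0],
    [0,0,0],
    [0,0,0],
    [0,0,0],
    [0,0,0],
    [0,0,0],
    [0,0,0],
    [0,0,0],
    [0,0,0],
    [0,0,0],
    [0,0,0],
    [0,0,0],
  ],
)

```text
time: 14.68
ee_pos: [0.4743, 0.196, 0.0726]
eef_rot: [1.0, 0.021, -0.0, -0.0]
ft_force: [0.1, -1.4, -1.5]
width: 0.0119
grip_force: 35.0
```

Run:
```python
from h import *; import json
im=save('wrist','w7.png'); m=r.camera_model('wrist')
s=r.read_state(); print(s['time'],s['ee_pos'],s['ft_force'])
for y in(206,230):
  print(y,[(x,int(im[y,x,0])) for x in range(130,200,2)])
```

```text
14.7333 [0.47429765 0.19599766 0.07258277] [ 0.14550111 -0.87303322 -1.8518592 ]
206 [(130, 245), (132, 253), (134, 149), (136, 149), (138, 148), (140, 144), (142, 132), (144, 100), (146, 66), (148, 71), (150, 68), (152, 73), (154, 65), (156, 65), (158, 66), (160, 69), (162, 62), (164, 67), (166, 66), (168, 69), (170, 66), (172, 123), (174, 118), (176, 119), (178, 122), (180, 123), (182, 122), (184, 170), (186, 165), (188, 146), (190, 146), (192, 152), (194, 163), (196, 162), (198, 142)]
230 [(130, 150), (132, 148), (134, 152), (136, 154), (138, 151), (140, 149), (142, 148), (144, 137), (146, 119), (148, 71), (150, 60), (152, 64), (154, 65), (156, 56), (158, 60), (160, 59), (162, 63), (164, 57), (166, 59), (168, 61), (170, 59), (172, 63), (174, 129), (176, 119), (178, 121), (180, 120), (182, 123), (184, 121), (186, 165), (188, 162), (190, 93), (192, 101), (194, 110), (196, 115), (198, 121)]
```

View pics/w7.png

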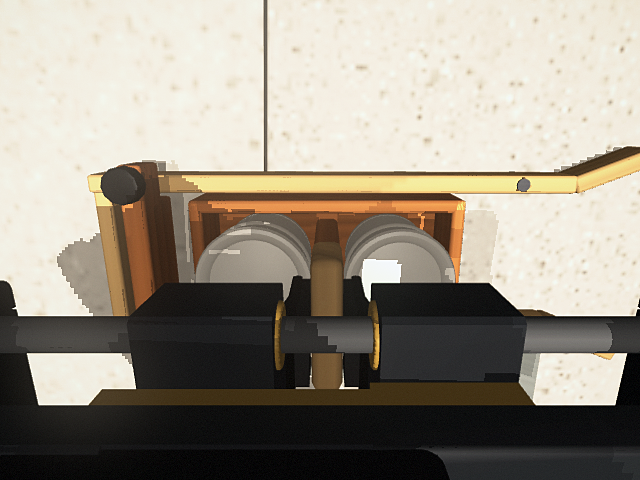

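The stop bar's top edge is at px ~145 and its base at ~172, while the tote's front is at 189. At this height that leaves about 18 mm, so I'll creep.

>>> arm_command(
  xyz=[
    [-0.0001,0.002,0],
    [-0.0002,0.005,0],
    [-0.0003,0.008,0],
    [-0.0004,0.01,0],
    [-0.0005,0.012,0],
    [-0.0005,0.013,0],
    [-0.0005,0.013,0],
  ],
  rot=[
    [0,0,0],
    [0,0,0],
    [0,0,0],
    [0,0,0],
    [0,0,0],
    [0,0,0],
    [0,0,0],
  ],
)

```text
time: 15.32
ee_pos: [0.4738, 0.2091, 0.0726]
eef_rot: [1.0, 0.021, -0.0, -0.0]
ft_force: [0.9, -2.6, -1.8]
width: 0.0117
grip_force: 35.0
```

>>> arm_command(
  xyz=[
    [0,0.001,0],
    [-0.0001,0.002,0],
    [-0.0001,0.003,0],
  ],
  rot=[
    [0,0,0],
    [0,0,0],
    [0,0,0],
  ],
)

```text
time: 15.57
ee_pos: [0.4738, 0.2116, 0.0726]
eef_rot: [1.0, 0.02, 0.0, 0.0]
ft_force: [0.5, -4.0, -2.0]
width: 0.0119
grip_force: 35.0
```

Run:
```python
from h import *; import json
im=save('wrist','w8.png')
s=r.read_state(); print(s['time'],s['ee_pos'],s['ft_force'],s['torque'])
for y in(206,230):
  print(y,[(x,int(im[y,x,0])) for x in range(160,200,2)])
```

```text
15.6167 [0.47376017 0.21193161 0.07256362] [ 0.4583392  -2.80667065 -3.13619932] [-0.6323058  -0.09704017  0.07053511]
206 [(160, 167), (162, 161), (164, 157), (166, 150), (168, 153), (170, 149), (172, 148), (174, 130), (176, 93), (178, 67), (180, 72), (182, 75), (184, 69), (186, 65), (188, 95), (190, 146), (192, 152), (194, 163), (196, 156), (198, 141)]
230 [(160, 113), (162, 114), (164, 113), (166, 113), (168, 116), (170, 114), (172, 112), (174, 114), (176, 102), (178, 86), (180, 58), (182, 66), (184, 66), (186, 63), (188, 64), (190, 67), (192, 106), (194, 110), (196, 113), (198, 120)]
```

>>> arm_command(
  xyz=[
    [0,0.0007,0],
    [0,0.0015,0],
  ],
  rot=[
    [0,0,0],
    [0,0,0],
  ],
)

```text
time: 15.78
ee_pos: [0.4738, 0.2135, 0.0726]
eef_rot: [1.0, 0.02, 0.0, -0.0]
ft_force: [0.0, -1.5, -1.7]
width: 0.0118
grip_force: 35.0
```

>>> arm_command(
  xyz=[
    [0,0.0005,0],
    [-0.0001,0.001,0],
  ],
  rot=[
    [0,0,0],
    [0,0,0],
  ],
)

```text
time: 15.95
ee_pos: [0.4736, 0.2144, 0.0726]
eef_rot: [1.0, 0.021, -0.0, -0.0]
ft_force: [0.8, -3.2, -1.1]
width: 0.0114
grip_force: 35.0
```

Run:
```python
from h import *; import json
im=save('wrist','w9.png'); sc=save('scene','s9.png')
s=r.read_state(); print(s['time'],s['ee_pos'],s['ft_force'],s['torque'])
for y in(206,230):
  print(y,[(x,int(im[y,x,0])) for x in range(166,200,2)])
```

```text
16.05 [0.47361563 0.21445841 0.0725881 ] [-0.7232611  -1.91933388 -1.96523392] [-0.20972416 -0.01321679 -0.00450274]
206 [(166, 167), (168, 156), (170, 157), (172, 154), (174, 151), (176, 148), (178, 148), (180, 131), (182, 91), (184, 70), (186, 71), (188, 83), (190, 136), (192, 142), (194, 141), (196, 143), (198, 140)]
230 [(166, 114), (168, 114), (170, 113), (172, 117), (174, 117), (176, 111), (178, 112), (180, 114), (182, 100), (184, 84), (186, 59), (188, 67), (190, 56), (192, 105), (194, 109), (196, 114), (198, 121)]
```

>>> arm_command(
  xyz=[
    [0,0.0005,0],
    [0,0.001,0],
    [0,0.001,0],
  ],
  rot=[
    [0,0,0],
    [0,0,0],
    [0,0,0],
  ],
)

```text
time: 16.3
ee_pos: [0.4736, 0.2145, 0.0726]
eef_rot: [1.0, 0.02, -0.0, 0.001]
ft_force: [-2.1, -5.5, 1.4]
width: 0.0118
grip_force: 35.0
```

>>> arm_command(
  xyz=[
    [0,0.0005,0],
    [-0.0001,0.001,0],
    [-0.0001,0.001,0],
  ],
  rot=[
    [0,0,0],
    [0,0,0],
    [0,0,0],
  ],
)

```text
time: 16.55
ee_pos: [0.4735, 0.2145, 0.0726]
eef_rot: [1.0, 0.02, -0.0, 0.001]
ft_force: [-2.7, -8.0, 3.8]
width: 0.0116
grip_force: 35.0
```

Run:
```python
from h import *; import json
im=save('wrist','w10.png'); sc=save('scene','s10.png')
s=r.read_state(); print(s['time'],s['ee_pos'],s['ft_force'],s['torque'])
for y in(206,230):
  print(y,[(x,int(im[y,x,0])) for x in range(166,200,2)])
m=r.camera_model('top'); T=np.array(m['T']); top=save('top','t10.png')
for n in('top','scene'):
  m=r.camera_model(n);T=np.array(m['T']);p=T[:3,:3].T@(np.array([.44,.14,.03])-T[:3,3]);print(n,m['cx']-m['fx']*p[0]/p[2],m['cy']+m['fy']*p[1]/p[2])
```

```text
16.65 [0.47353456 0.21449507 0.07260094] [-2.32209597 -8.22017082  3.68964168] [-1.80478571  0.56170819  0.01987972]
206 [(166, 167), (168, 159), (170, 153), (172, 149), (174, 150), (176, 148), (178, 141), (180, 130), (182, 85), (184, 69), (186, 69), (188, 124), (190, 154), (192, 153), (194, 173), (196, 161), (198, 142)]
230 [(166, 113), (168, 111), (170, 111), (172, 112), (174, 117), (176, 114), (178, 110), (180, 107), (182, 98), (184, 82), (186, 60), (188, 69), (190, 74), (192, 107), (194, 110), (196, 114), (198, 120)]
top 260.13039096775327 287.97351130880213
scene 252.2301007104766 250.97515771563013
```

It has stalled at y=0.2145 under a gentle 8 N, so it is home at the stop. Next: relax the push, open, and lift off.

>>> arm_command(
  xyz=[
    [0,-0.0008,0],
    [0.0001,-0.0016,0],
    [0.0001,-0.0018,-0.0003],
    [0.0001,-0.0018,-0.0005],
  ],
  rot=[
    [0,0,0],
    [0,0,0],
    [0,0,0],
    [0,0,0],
  ],
)

```text
time: 17.03
ee_pos: [0.4736, 0.2145, 0.0725]
eef_rot: [1.0, 0.02, -0.0, 0.0]
ft_force: [-3.9, -5.1, 9.2]
width: 0.0118
grip_force: 35.0
```

>>> arm_command(
  xyz=[
    [0,0,0],
    [0,0,0],
    [0,0,0],
    [0,0,0],
    [0,0,0],
    [0,0,0],
    [0,0,0],
  ],
  rot=[
    [0,0,0],
    [0,0,0],
    [0,0,0],
    [0,0,0],
    [0,0,0],
    [0,0,0],
    [0,0,0],
  ],
  grip=0.5,
)

```text
time: 17.62
ee_pos: [0.4737, 0.2144, 0.0721]
eef_rot: [1.0, 0.02, 0.0, -0.0]
ft_force: [0.3, -0.5, 1.0]
width: 0.0422
grip_force: 0.0
```

>>> arm_command(
  xyz=[
    [0,0,0.005],
    [0,0,0.015],
    [0,0,0.03],
    [0,0,0.05],
    [0,0,0.075],
    [0,0,0.1],
    [0,-0.01,0.13],
    [0,-0.02,0.16],
    [0,-0.03,0.19],
    [0,-0.04,0.215],
    [0,-0.05,0.23],
    [0,-0.05,0.23],
    [0,-0.05,0.23],
  ],
  rot=[
    [0,0,0],
    [0,0,0],
    [0,0,0],
    [0,0,0],
    [0,0,0],
    [0,0,0],
    [0,0,0],
    [0,0,0],
    [0,0,0],
    [0,0,0],
    [0,0,0],
    [0,0,0],
    [0,0,0],
  ],
)

```text
time: 18.7
ee_pos: [0.4739, 0.1643, 0.3034]
eef_rot: [1.0, 0.02, 0.001, -0.0]
ft_force: [0.1, 0.2, 0.1]
width: 0.0437
grip_force: 0.0
```

Run:
```python
from h import *
im=save('wrist','w11.png'); show('wrist',['tote','tote_handle','tin_small','tin_large'])
s=r.read_state(); print(s['time'],s['ee_pos'],s['ft_force'],s['width'])
c=cv2.imread('pics/w11.png')[110:290,120:460]; c=cv2.resize(c,None,fx=2.35,fy=2.35,interpolation=cv2.INTER_CUBIC); cv2.imwrite('pics/c11.png',c)
```

```text
wrist spot_point tote 0.69 [ 0.4704  0.2134 -0.0033]
wrist spot_point tote 0.54 [0.4405 0.1077 0.025 ]
wrist spot_point tote 0.2 [ 0.3637 -0.1012 -0.0009]
wrist spot_point tote_handle 0.73 [0.4692 0.2129 0.0903]
wrist spot_point tin_small 0.88 [0.4749 0.1787 0.0063]
wrist spot_point tin_large 0.79 [0.4699 0.2538 0.006 ]
18.95 [0.47315366 0.16477553 0.30125188] [-0.07369708  1.12546873  0.30217886] 0.04363992421819392
```

View pics/c11.png

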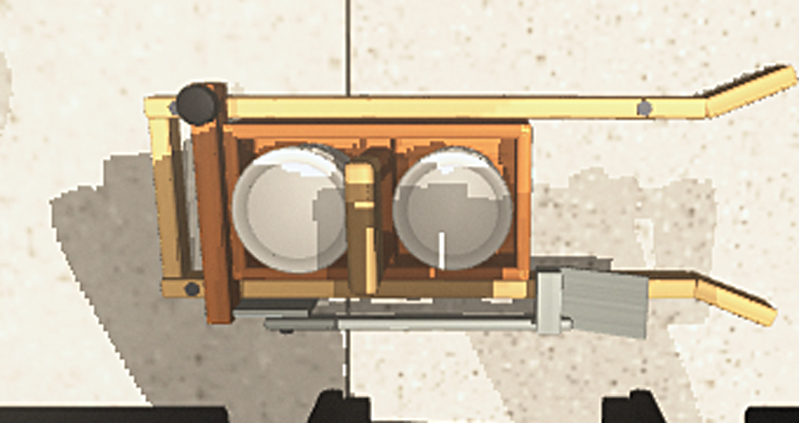

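Tote sits against the stop, both tins are standing, and the nose (px 537–560) is clear behind the rear edge (530). I'll check numerically that the catch is down by comparing ramp corners before and after.

Run:
```python
from h import *; import json
m2=json.load(open('m2.json'));m=r.camera_model('wrist')
A=np.array([[585,263],[582,335],[497,248]])/2.8+[150,125]; B=np.array([[648,275],[643,338],[562,267]])/2.35+[120,110]
for z in(.03,.05):print(np.round((ray(m,B,z)-ray(m2,A,z))*1000,1).tolist())
# expected apparent shift if the nose were raised 20 mm
p=ray(m,B,.05)[0];C=np.array(m['T'])[:3,3];print('if up:',np.round((p-C)[:2]/(C[2]-.05)*20,1))
show('wrist',['nose_nearest'])
s=save('scene','s11.png');a=cv2.imread('pics/s1.png')[215:285,205:305];b=cv2.imread('pics/s10.png')[215:285,205:305];c=cv2.imread('pics/s11.png')[215:285,205:305]
cv2.imwrite('pics/cs.png',cv2.resize(np.vstack([np.hstack([a,c])]),None,fx=4,fy=4,interpolation=cv2.INTER_CUBIC))
```

```text
[[-1.1, -1.4, 0.0], [-1.4, -0.0, 0.0], [-2.7, 2.8, 0.0]]
[[-0.7, 0.4, 0.0], [-0.9, 1.7, 0.0], [-2.1, 4.3, 0.0]]
if up: [-4.7 -3.8]
wrist spot_point nose_nearest 0.65 [0.4377 0.1088 0.0205]
```

View pics/cs.png

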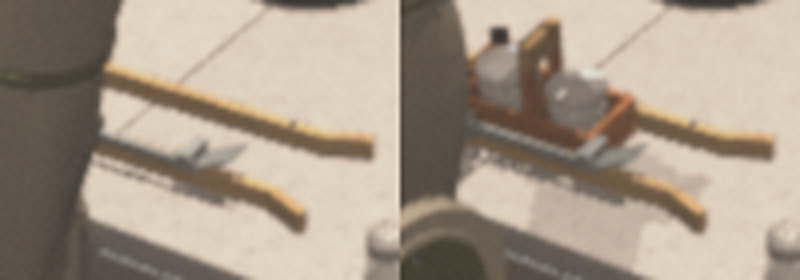

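The scene crops, before and after, show the catch at the same height (arm at about px (190,150) in both). It is down behind the tote, so I'm handing in.

```bash
python3 -c "
from bench import r
print(r.close_job())"
```

```text
the job is handed in; nothing more can be done
None
```

The tote is fully home against the stop with the catch dropped behind it and both tins standing; it was slid in with at most about 8 N of push, released, and handed in at about 19 s, with no verdict returned.

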